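# Lay the standing culture flask down on the incubator shelf

### The arm

A 6-joint arm with a two-finger parallel gripper is mounted at the origin on the work surface. World frame = base frame: x ahead of the robot, y to its left, z up, the work surface at z = 0. Lengths are in m, angles in rad, forces in N, time in s.
With the tool pointing down it reaches from about 0.35 to 0.85 m from the base axis. Payload 8.1 kg.
Tool frame: the origin (TCP) lies at the very end of the fingers, on their centre line; the grasp point (between the pads) lies 19 mm behind it (ctrl.tcp_to_grasp is the distance from the TCP to the grasp point, in m); z points along the fingers, y is the line along which they close (so a half turn about z gives the same grasp; the last joint's range is limited). The gripper opens to 85 mm and grips with 20 to 120 N. Pads are 22 mm wide; open, the fingers measure 114 mm over their backs; the gripper's body (76 mm by 85 mm) begins 54 mm behind the grasp point. The pads swing forward as they close: fully open they stand 13 mm farther back than shut.
Start: joints at [-1.188, 0.13, 1.488, -0, 1.523, -0.085], TCP at [0.271, -0.536, 0.204] pointing down, gripper open.
Joint ranges: [-2.96, 2.96], [-0.89, 2.26], [0.02, 2.5], [-1.34, 4.48], [0, 2.73], [-2.66, 2.66]. Speed limits (rad/s): [2.39, 2.39, 2.79, 3.14, 3.14, 3.14].

### API

Orientations are given as a 3x3 rotation matrix whose columns are the frame's x, y, z axes.
In Python, from rig import ctrl, optics gives the robot as it stands.
- The arm moves only by the tool arm_command, never from a script. Its argument "rows" is a list of rows, each a list of 7 numbers: the shift along the tool's x, y, z each as a share of 800 mm, from -1 to 1, then the turn, a rotation vector about the tool's x, y, z each as a share of 90 degrees, from -1 to 1, then the closure, from -1 (fully open) to 1 (shut). A call has exactly 10 rows; each row is the pose to reach, as a shift and turn from the pose commanded when the call began, along the tool's axes at that moment; what a row does not reach only later rows make up. A row lasts 1/12 s, in which the tool goes at most 41.7 mm and 7.16 degrees, less where a joint would pass 70% of its speed; a pose out of reach is approached as far as the arm can. A call with a number of a shift or a turn outside -1 to 1 is refused whole. A call with a gripper value outside its range is refused whole. The fingers move at their own pace and stop on an object; the grip force is fixed at half the most. Time passes only in rows, so rows that repeat a pose let the fingers close, or fill a call up. It gives the time, the measured TCP pose, the force, the opening and the grip force at its end, in the units of the state.
- ctrl.sense(): the state, without advancing time (a new reading comes with each control period).
- optics.capture(name): name is "scene" or "side" or "wrist"; returns (picture, depth): 480x640x3 uint8, blue, green, red; 480x640 float32, m along the optical axis (not along the pixel's ray), 0 where there is no reading.
- optics.calibration(name): a dict with "fx", "fy", "cx", "cy" (pixels), "rvec" (rotation vector, rad) and "tvec" (3), from world to camera coordinates, as OpenCV has them; the wrist camera has in their place "mount" (4x4, takes a point from camera to tool coordinates, whose origin is the TCP and whose axes are the flange's). Camera axes: x right, y down, z forward; pixel columns grow to the right and rows downward; lengths in m; the calibration is good to about 2 mm. A picture is of the moment at which its call begins: read the wrist's pose just before it. calibration takes no time and is no camera call.
- ctrl.hand_in(): hands the job in; it is judged then, once.
The state is a dict: "time_s": time; "q": joint angles; "joint_vel": joint speeds; "tau": joint torques, N m; "eef_pos": TCP position; "eef_rot": TCP orientation; "contact_force": force on the tool from outside, world axes, zero at the start; "ft_torque": the same for the moment, N m; "width": finger opening in m; "grip_force": force on a finger pad.
Only numpy, scipy, OpenCV 4.12 (cv2) and the standard library are available. Lean on these libraries where they do the work, as an engineer would, in place of code of your own. Each camera call takes 0.05 s, during which the arm holds its last target. There are 200 camera calls.

### The job

One culture flask on the steel incubator shelf still stands on its foot next to two that already lie flat. With your fingers, without gripping or lifting it, tip it over towards the shelf's open front and ease it down gently onto its flat growth face, never letting it drop, so that it ends lying like the others with its foot square up against the shelf's rear upstand. Leave the two laid flasks and everything else on the shelf and bench undisturbed.

Things in the scene. Friction and masses are not known exactly. Their poses are not given: they have to be found in the camera images.
- flask: The standing clear-plastic culture flask with white screw cap, 158 mm tall, 63 to 122 g. Origin: centre of the foot (the end it stands on). z runs from foot to cap, y across the width, x across the thickness to the upper face (white patch). Rectangular body 37 (x) by 86 (y) by 92 mm (z), shoulders tapering to z = 116 mm, then a neck canted 10 degrees to +x. Centre of mass about 65 mm up.
- flask_face (a point): Centre of the flask's flat growth face (x = -18.5 mm, z = 46 mm in the flask's frame), which must finally lie down on the shelf. Standing, this face looks to the shelf's open front within about 0.12 rad; the back of the flask is then 28 to 33 mm from the upstand. Lying, the flask's x points up, its z away from the upstand, and its origin is 18.5 mm above the shelf.
- flask_heel (a point): Middle of the flask's lower edge under the growth face (x = -18.5 mm, z = 0 in the flask's frame): the edge over which it tips. It stays down on the shelf all through the work, but may slide on it.
- flask_cap (a point): Centre of the outer end of the flask's cap: 9 mm towards +x and 155 mm above the flask's origin. The cap is 31 mm in diameter and 25 mm long. With the flask lying flat the lowest edge of this end is about 12 mm above the shelf.
- shelf: The fixed sheet-steel incubator shelf lying on the bench, 300 mm (x) by 370 mm (y), its top surface 16 mm above the bench. Origin: under its centre, at bench level. Its x axis points to the rear upstand (to the robot's right, within about 0.2 rad); side lips are 10 mm high; the front (-x, to the robot's left) is open.
- shelf_stop (a point): Middle of the front face of the rear upstand at the shelf's top surface (x = 145 mm, z = 16 mm in the shelf's frame). The upstand rises 59 mm above the shelf's surface and runs along the shelf's whole y width.
- laid_a: A like flask already lying flat, foot by the upstand, in one of the three places (105 mm apart across the shelf). Origin: on the shelf under the flask, 43 mm in front of its foot; its x points to the upstand. It reaches from x = -115 mm (cap end) to +43 mm, is 86 mm wide, 37 mm high (cap top 46 mm). Leave it alone.
- laid_b: The second flask already lying flat, same frame and size as laid_a. Leave it alone.
- dropper: Small white dropper bottle, 25 mm diameter, 55 mm tall, standing on the shelf about 25 to 45 mm in front of the cap of laid_a. Origin: centre of its underside. Leave it alone.
- cylinder: 100 ml plastic measuring cylinder with a hexagonal foot 85 mm across and 222 mm tall, standing on the bench to the right of the shelf. Origin: centre of its underside. Leave it alone.
- reagent: Amber reagent bottle, 60 mm diameter, 125 mm tall, on the bench to the left of the shelf. Origin: centre of its underside. Leave it alone.
- petri: Stack of four Petri dishes, 91 mm diameter, 62 mm high, on the bench to the left of the shelf. Origin: centre of its underside. Leave it alone.
- marker: Marker pen lying on the bench to the right of the shelf, 125 mm long, 15 mm thick, along its x axis. Leave it alone.
Mind the look-alikes: they are no part of the job. Leave any blue look-alike of the flask alone.

How it is judged:
At the end, for the whole second after the job is handed in: The flask lies at rest on its growth face on the shelf (within 0.08 rad of flat, patch side up), its foot within 8 mm of the rear upstand and square to it within 0.1 rad (angle between flask's own x axis and vertical below 0.08 rad and x of flask in the frame of shelf above 0.137 m and angle between the y axis of flask and the y axis of shelf, either way round below 0.1 rad and height (world z) of flask below 0.041 m and linear speed of flask below 0.02 m/s and angular speed of flask below 0.1 rad/s); the robot touches nothing.
It fails at once if The flask is let drop: it turns faster than 5 rad/s at any time, or faster than 2.5 rad/s within 0.4 rad of lying flat (angular speed of flask above 5 rad/s or (angular speed of flask above 2.5 rad/s and angle between flask's own x axis and vertical below 0.4 rad)).
It fails at once if The flask is lifted or carried: its tipping edge rises more than 15 mm off the shelf (height (world z) of flask_heel above 0.031 m).
It fails at once if The flask is gripped or pressed hard: more than 15 N from the fingers (contact force between the fingers and flask above 15 N).
It fails at once if A flask already laid is shifted more than 12 mm (distance of any of laid_a, laid_b from where it was at the start of the episode above 0.012 m).
It fails at once if Another thing on the bench or shelf is shifted more than 20 mm or knocked over (distance of any of dropper, cylinder, reagent, petri, marker from where it was at the start of the episode above 0.02 m or angle between any of dropper, cylinder, reagent, petri's own z axis and vertical above 0.4 rad).
It also fails if it takes over 67 s, if anything falls off the work surface, if the arm or the gripper's body presses on something with over 40 N, if the wrist force passes 120 N, or if a joint passes its speed limit or range.

## Working session

There is one attempt and no reset: what is moved stays moved. The work goes in short steps, Python scripts to look and compute and a tool call to move; the robot and the scene stay as the last step left them, time stands still between calls to the robot, and variables do not carry over. Pictures are saved under pics/ and viewed, at most 12 in all, crops included, and the job is handed in when it is done.

Besides the shell and the picture viewer there is one more tool, called after "Emit:" as name(argument=value, ...), one argument or row to a line, values as JSON. arm_command: Moves the arm, as the interface text tells. Shift numbers are shares of 800 mm and turn numbers shares of 90 degrees, none past 1 either way. Its arguments: {"type":"object","properties":{"rows":{"type":"array"}},"required":["rows"]}

```bash
mkdir -p pics; ls
python3 - <<'E'
from rig import ctrl, optics
import cv2,numpy as np
s=ctrl.sense();print(s['time_s'],s['eef_pos'],s['eef_rot'],s['width'])
for n in('scene','side'):
    p,d=optics.capture(n);cv2.imwrite(f'pics/{n}0.png',p);np.save(f'pics/{n}0.npy',d)
    c=optics.calibration(n);R=cv2.Rodrigues(np.array(c['rvec'],float))[0];print(n,c,-R.T@np.array(c['tvec']).ravel())
print(optics.calibration('wrist'))
E
```

```text
pics
0.0 [ 0.27033543 -0.53497938  0.20253846] [[ 8.92559536e-01  4.50929015e-01 -7.05267960e-04]
 [ 4.50929545e-01 -8.92557915e-01  1.70695849e-03]
 [ 1.40224614e-04 -1.84158824e-03 -9.99998294e-01]] 0.08553478822486306
scene {'fx': 535.0249336552032, 'fy': 535.0249336552032, 'cx': 323.9163346668467, 'cy': 244.95416142469745, 'rvec': array([ 2.43516706,  0.98712816, -0.28820318]), 'tvec': array([-0.36249356, -0.2139146 ,  1.40764885])} [ 0.90329973 -0.39073919  1.09087524]
side {'fx': 567.1221628168933, 'fy': 567.1221628168933, 'cx': 330.37350064416574, 'cy': 249.64508048130463, 'rvec': array([ 2.10378543, -0.34951611,  0.18689234]), 'tvec': array([-0.45140342,  0.19128011,  1.33209697])} [ 0.10172002 -1.12218754  0.86324019]
{'fx': 381.1543123964697, 'fy': 381.1543123964697, 'cx': 315.08622512582053, 'cy': 241.90406846851263, 'mount': array([[-1.44991138e-04, -9.59783946e-01, -2.80739660e-01,
         7.13764257e-02],
       [ 9.99999816e-01,  2.62158730e-05, -6.06087096e-04,
         5.23541400e-04],
       [ 5.89072499e-04, -2.80739696e-01,  9.59783765e-01,
        -1.70643539e-01],
       [ 0.00000000e+00,  0.00000000e+00,  0.00000000e+00,
         1.00000000e+00]])}
```

View pics/scene0.png

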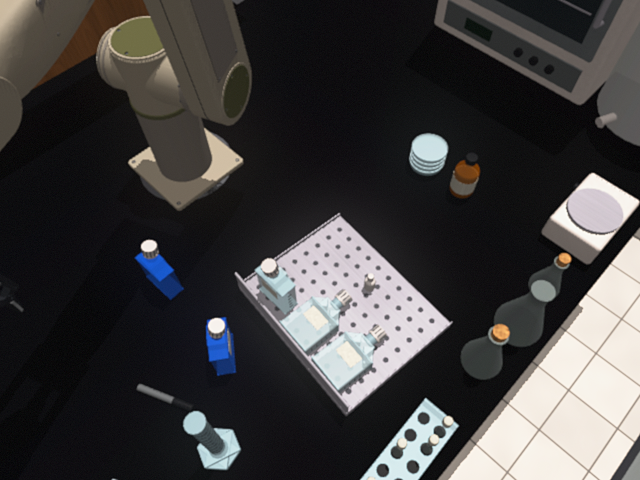

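View pics/side0.png

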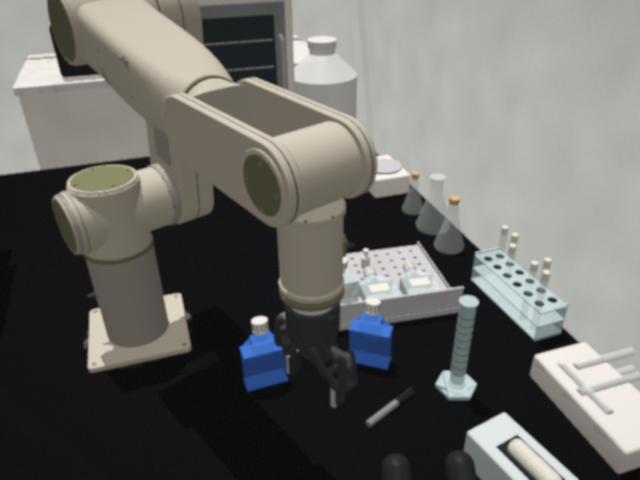

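Candidates for the flask: the clear one standing at (277,287) in the scene picture, two blue look-alikes at (160,270) and (221,347), and two laid clear flasks at (312,323) and (345,360). I choose the clear standing one and check it in a close crop.

```bash
cat > h.py <<'E'
from rig import ctrl, optics
import cv2,numpy as np
def cam(n):
    c=optics.calibration(n);K=np.array([[c['fx'],0,c['cx']],[0,c['fy'],c['cy']],[0,0,1]])
    return K,cv2.Rodrigues(np.array(c['rvec'],float))[0],np.array(c['tvec'],float).ravel()
def at_z(n,u,v,z):
    K,R,t=cam(n);d=R.T@np.linalg.inv(K)@[u,v,1];o=-R.T@t;return o+d*(z-o[2])/d[2]
def cloud(n,d):
    K,R,t=cam(n);v,u=np.mgrid[:480,:640];P=np.stack([(u-K[0,2])/K[0,0]*d,(v-K[1,2])/K[1,1]*d,d],-1)
    return (P-t)@R
def proj(n,P):
    K,R,t=cam(n);p=(np.atleast_2d(P)@R.T+t)@K.T;return p[:,:2]/p[:,2:]
E
python3 - <<'E'
from h import *
p=cv2.imread('pics/scene0.png')[205:415,225:465]
cv2.imwrite('pics/crop.png',cv2.resize(p,(686,600),interpolation=cv2.INTER_CUBIC))
C=cloud('scene',np.load('pics/scene0.npy'))
for u,v in[(340,215),(451,323),(237,275),(348,410),(305,262),(269,266),(280,290),(369,284)]:print(u,v,C[v,u].round(3))
E
```

```text
340 215 [ 0.403  0.163 -0.001]
451 323 [ 0.774  0.124 -0.002]
237 275 [ 0.383 -0.141  0.069]
348 410 [ 0.744 -0.176  0.026]
305 262 [0.443 0.002 0.017]
269 266 [ 0.465 -0.109  0.171]
280 290 [ 0.496 -0.115  0.116]
369 284 [0.596 0.049 0.048]
```

View pics/crop.png

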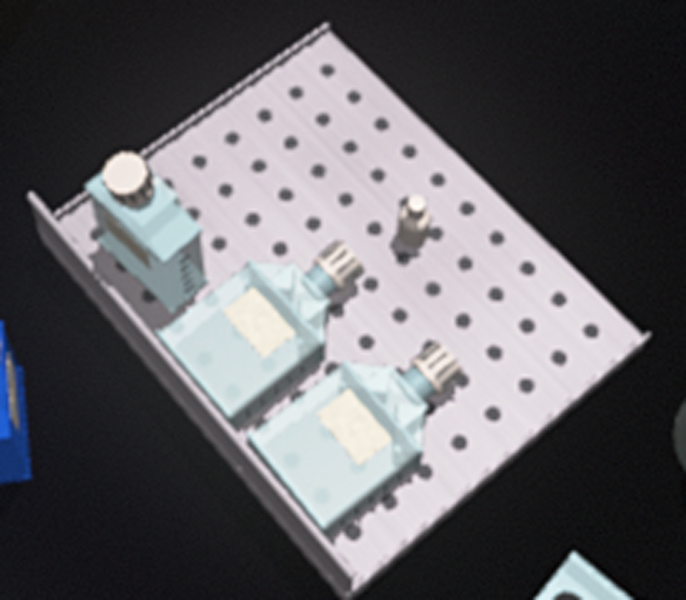

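Run:
```python
from h import *
C=cloud('scene',np.load('pics/scene0.npy')).reshape(-1,3)
m=(abs(C[:,2]-.016)<.004)&(C[:,0]>.35)&(C[:,0]<.82)&(C[:,1]>-.2)&(C[:,1]<.2)
r=cv2.minAreaRect(C[m,:2].astype(np.float32));print('shelf rect',r,cv2.boxPoints(r).round(4))
# upstand top: z .07-.08
m=(abs(C[:,2]-.075)<.004)&(C[:,1]<-.1)&(C[:,1]>-.25)&(C[:,0]>.33)&(C[:,0]<.8)
q=C[m];print(len(q));f=cv2.fitLine(q[:,:2].astype(np.float32),cv2.DIST_HUBER,0,.01,.01).ravel();print('upstand',f, np.arctan2(f[1],f[0]), q.min(0),q.max(0))
for z0,z1 in((.03,.06),(.06,.1),(.1,.108),(.108,.13),(.135,.15),(.15,.168),(.168,.175)):
    m=(C[:,2]>z0)&(C[:,2]<z1)&(C[:,0]>.4)&(C[:,0]<.56)&(C[:,1]>-.145)&(C[:,1]<-.05)
    q=C[m,:2].astype(np.float32);print(z0,len(q))
    if len(q)>5:r=cv2.minAreaRect(q);print(np.round(q.mean(0),4),r,cv2.boxPoints(r).round(3).tolist())
# side-view/model overlay: shelf corners
```

```text
shelf rect ((0.5756129622459412, -0.014676198363304138), (0.30143988132476807, 0.3723783493041992), 84.0231704711914) [[ 0.3747 -0.1452]
 [ 0.7451 -0.184 ]
 [ 0.7765  0.1158]
 [ 0.4061  0.1546]]
528
upstand [ 0.99461627 -0.10362674  0.5599544  -0.16078976] -0.10381311 [ 0.37667686 -0.24986203  0.07100655] [ 0.74655454 -0.10046851  0.07892813]
0.03 882
[ 0.5282 -0.1032] ((0.49049603939056396, -0.0977935642004013), (0.1388052999973297, 0.09406425803899765), 0.1476912796497345) [[0.42100000381469727, -0.050999999046325684], [0.42100000381469727, -0.14499999582767487], [0.5600000023841858, -0.14499999582767487], [0.5600000023841858, -0.050999999046325684]]
0.06 301
[ 0.4772 -0.1129] ((0.45535004138946533, -0.12050532549619675), (0.11809685826301575, 0.033117424696683884), 22.378889083862305) [[0.39399999380111694, -0.12800000607967377], [0.40700000524520874, -0.15800000727176666], [0.515999972820282, -0.11299999803304672], [0.5040000081062317, -0.08299999684095383]]
0.1 88
[ 0.4753 -0.11  ] ((0.4616202116012573, -0.10054652392864227), (0.03743418678641319, 0.08815594762563705), 88.952598
[... 744 characters left out ...]
63, -0.09099999815225601], [0.4690000116825104, -0.08799999952316284]]
0.15 77
[ 0.4703 -0.1108] ((0.4648291766643524, -0.10955293476581573), (0.03482302278280258, 0.02496441639959812), 57.924190521240234) [[0.4449999928474426, -0.11800000071525574], [0.4659999907016754, -0.13099999725818634], [0.48500001430511475, -0.10100000351667404], [0.46299999952316284, -0.08799999952316284]]
0.168 167
[ 0.4615 -0.1082] ((0.46124908328056335, -0.10864463448524475), (0.029577920213341713, 0.030957454815506935), 32.46410369873047) [[0.4399999976158142, -0.10400000214576721], [0.4569999873638153, -0.12999999523162842], [0.4819999933242798, -0.11400000005960464], [0.4650000035762787, -0.08799999952316284]]
```

The crop shows the clear flask standing at crop (140,230), white cap at (127,172), patch towards the upstand, with the two laid flasks to its lower right. The choice is confirmed. The depth fit puts its foot at about (0.462, -0.101), with roughly 0.12 rad of yaw to the shelf.

Plan:
1. Straddle the cap with a half-open gripper.
2. Tip the flask with the rear finger and let it rest on the front finger.
3. Slide it back to the upstand while leaning, then ease it down.

```bash
cat >> h.py <<'E'
from scipy.spatial.transform import Rotation as Ro
def Rt(psi,phi):
    """tool: y towards rear (direction angle psi), tilted phi so the fingers point down and to the rear"""
    n=np.array([np.cos(psi),np.sin(psi),0]);z=np.array([0,0,-1.])*np.cos(phi)+n*np.sin(phi)
    y=n*np.cos(phi)+np.array([0,0,1.])*np.sin(phi);return np.stack([np.cross(y,z),y,z],1)
def share(P,R,P0=None,R0=None):
    s=ctrl.sense();P0=np.array(s['eef_pos']) if P0 is None else P0;R0=np.array(s['eef_rot']) if R0 is None else R0
    return np.r_[R0.T@(np.array(P)-P0)/.8,Ro.from_matrix(R0.T@R).as_rotvec()/(np.pi/2)].round(4)
E
python3 - <<'E'
from h import *
R=Rt(-1.553,0)
print(share([.37,-.32,.30],R)); print(share([.461,-.1085,.26],R)); print(share([.461,-.1085,.26],R,np.array([.37,-.32,.30]),R));
E
```

```text
[ 2.324e-01 -1.839e-01 -1.214e-01 -1.100e-03  1.000e-04  2.865e-01]
[ 4.531e-01 -3.685e-01 -7.100e-02 -1.100e-03  1.000e-04  2.865e-01]
[ 0.1184 -0.2623  0.05    0.      0.      0.    ]
```

Emit:
arm_command(
  rows=[
    [0.02,-0.02,-0.06,0,0,0.05,-0.1],
    [0.05,-0.04,-0.11,0,0,0.1,-0.1],
    [0.09,-0.07,-0.12,0,0,0.16,-0.1],
    [0.13,-0.105,-0.12,0,0,0.22,-0.1],
    [0.17,-0.138,-0.12,0,0,0.2865,-0.1],
    [0.21,-0.17,-0.12,0,0,0.2865,-0.1],
    [0.25,-0.203,-0.12,0,0,0.2865,-0.1],
    [0.29,-0.236,-0.12,0,0,0.2865,-0.1],
    [0.33,-0.268,-0.12,0,0,0.2865,-0.1],
    [0.36,-0.29,-0.12,0,0,0.2865,-0.1],
  ],
)

```text
time_s: 0.93
eef_pos: [0.4231, -0.1966, 0.2994]
eef_rot: [[1.0, 0.017, -0.0], [0.017, -1.0, 0.0], [-0.0, -0.0, -1.0]]
contact_force: [1.1, -0.5, -0.4]
width: 0.0473
grip_force: 0.0
```

Run:
```python
from h import *
s=ctrl.sense();print(s['time_s'],s['eef_pos'],s['width'],s['q'])
print(share([.461,-.1085,.25],Rt(-1.553,0)))
```

```text
0.9333 [ 0.42309898 -0.19655658  0.29939144] 0.047256109715008605 [-5.44885618e-01 -2.54181157e-01  1.68439366e+00  2.11617587e-05
  1.71151443e+00  1.00848975e+00]
[ 4.930e-02 -1.092e-01  6.170e-02 -1.000e-04  1.000e-04 -2.000e-04]
```

Emit:
arm_command(
  rows=[
    [0.025,-0.055,0.02,0,0,0,-0.1],
    [0.0493,-0.1092,0.04,0,0,0,-0.1],
    [0.0493,-0.15,0.04,-0.08,0,0,-0.1],
    [0.0493,-0.2,0.04,-0.16,0,0,-0.1],
    [0.0493,-0.24,0.04,-0.24,0,0,-0.1],
    [0.0493,-0.28,0.04,-0.32,0,0,-0.1],
    [0.0493,-0.28,0.04,-0.4,0,0,-0.1],
    [0.0493,-0.28,0.04,-0.47,0,0,-0.1],
    [0.0493,-0.28,0.04,-0.54,0,0,-0.1],
    [0.0493,-0.28,0.04,-0.56,0,0,-0.1],
  ],
)

```text
time_s: 1.77
eef_pos: [0.4591, 0.0279, 0.2687]
eef_rot: [[1.0, 0.011, 0.018], [0.021, -0.653, -0.757], [0.003, 0.757, -0.653]]
contact_force: [0.1, -0.7, -0.7]
width: 0.0469
grip_force: 0.0
```

Run:
```python
from h import *
s=ctrl.sense();print(s['time_s'],s['eef_pos'],s['width'],s['q'])
print(share([.461,-.1085,.25],Rt(-1.553,0)))
```

```text
1.7667 [0.45907724 0.02793372 0.26871886] 0.04691060975880839 [ 0.53129848  0.05785694  1.69614047 -0.75054332  1.81572047  2.05744766]
[-0.0013  0.0937  0.1444  0.5466 -0.0029  0.0012]
```

Emit:
arm_command(
  rows=[
    [0,0.02,0.03,0.08,0,0,-0.1],
    [0,0.04,0.06,0.16,0,0,-0.1],
    [0,0.06,0.09,0.24,0,0,-0.1],
    [0,0.08,0.12,0.32,0,0,-0.1],
    [0,0.0937,0.1444,0.4,0,0,-0.1],
    [-0.0013,0.0937,0.1444,0.47,-0.003,0.001,-0.1],
    [-0.0013,0.0937,0.1444,0.5466,-0.003,0.001,-0.1],
    [-0.0013,0.0937,0.1444,0.5466,-0.003,0.001,-0.1],
    [-0.0013,0.0937,0.1444,0.5466,-0.003,0.001,-0.1],
    [-0.0013,0.0937,0.1444,0.5466,-0.003,0.001,-0.1],
  ],
)

```text
time_s: 2.6
eef_pos: [0.4594, -0.1105, 0.2475]
eef_rot: [[1.0, 0.013, -0.005], [0.013, -1.0, 0.003], [-0.005, -0.003, -1.0]]
contact_force: [-0.0, 0.7, 0.1]
width: 0.0469
grip_force: 0.0
```

Run:
```python
from h import *
s=ctrl.sense();print(s['time_s'],s['eef_pos'])
p,d=optics.capture('wrist');c=optics.calibration('wrist');M=c['mount']
v,u=np.mgrid[:480,:640];P=np.stack([(u-c['cx'])/c['fx']*d,(v-c['cy'])/c['fy']*d,d],-1).reshape(-1,3)
W=(P@M[:3,:3].T+M[:3,3])@np.array(s['eef_rot']).T+s['eef_pos']
for z0,z1 in((.167,.178),(.11,.14),(.06,.1)):
    q=W[(d.ravel()>0)&(W[:,2]>z0)&(W[:,2]<z1)&(abs(W[:,0]-.46)<.07)&(abs(W[:,1]+.1)<.05)]
    print(len(q));
    if len(q)>9: r=cv2.minAreaRect(q[:,:2].astype(np.float32));print(r,q.mean(0))
cv2.imwrite('pics/w1.png',p)
print(share([.461,-.1085,.15],Rt(-1.553,0)))
```

```text
2.6 [ 0.45936047 -0.11054617  0.24745395]
1672
((0.4637190103530884, -0.10933039337396622), (0.032179199159145355, 0.03126484155654907), 43.385467529296875) [ 0.46462201 -0.10903557  0.1715203 ]
2641
((0.46396297216415405, -0.10051299631595612), (0.0360366553068161, 0.08313078433275223), 88.8166732788086) [ 0.47695184 -0.09830265  0.1238582 ]
604
((0.457803875207901, -0.13468724489212036), (0.13093221187591553, 0.046967387199401855), 26.057720184326172) [ 0.4450531  -0.13630536  0.07477808]
[ 0.0025 -0.0009  0.1218 -0.0021  0.0034 -0.0017]
```

View pics/w1.png

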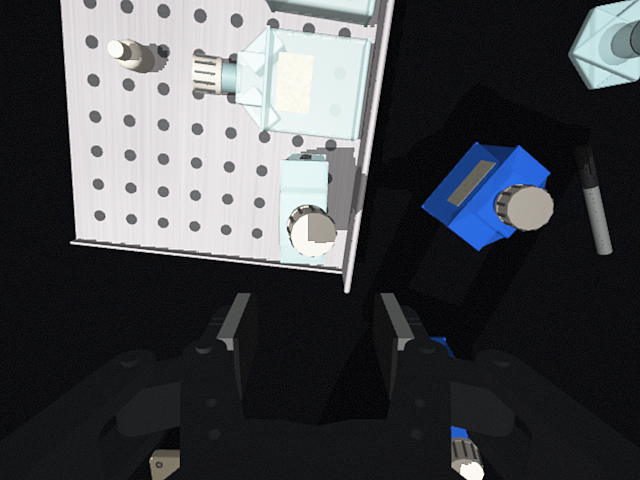

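Wrist view: the cap is at (312,230) over the body at (305,210), between the finger lines at columns 240 and 395. There is free room on both sides, so I lower the fingers astride the cap.

Emit:
arm_command(
  rows=[
    [0.0045,-0.001,0.01,-0.002,0.003,-0.002,-0.1],
    [0.0045,-0.001,0.025,-0.002,0.003,-0.002,-0.1],
    [0.0045,-0.001,0.04,-0.002,0.003,-0.002,-0.1],
    [0.0045,-0.001,0.055,-0.002,0.003,-0.002,-0.1],
    [0.0045,-0.001,0.07,-0.002,0.003,-0.002,-0.1],
    [0.0045,-0.001,0.085,-0.002,0.003,-0.002,-0.1],
    [0.0045,-0.001,0.1,-0.002,0.003,-0.002,-0.1],
    [0.0045,-0.001,0.112,-0.002,0.003,-0.002,-0.1],
    [0.0045,-0.001,0.12,-0.002,0.003,-0.002,-0.1],
    [0.0045,-0.001,0.12,-0.002,0.003,-0.002,-0.1],
  ],
)

```text
time_s: 3.48
eef_pos: [0.462, -0.1087, 0.1502]
eef_rot: [[1.0, 0.017, -0.002], [0.017, -1.0, 0.003], [-0.002, -0.003, -1.0]]
contact_force: [-0.4, -0.5, -0.2]
width: 0.0469
grip_force: 0.0
```

```bash
cat >> h.py <<'E'
PSI=-1.553; W=.047; RT=.005
def E_at(th,h): # h heel pos (front coordinate), returns (u,z) of cap-end lower/front edge
    x,z=-.0063+.0185,.1577
    return np.array([h-x*np.cos(th)+z*np.sin(th), .016+x*np.sin(th)+z*np.cos(th)])
def tcp_front(th,h,phi,e):
    t=np.array([-np.sin(phi),-np.cos(phi)]);n=np.array([-np.cos(phi),np.sin(phi)])
    return E_at(th,h)+(e+RT)*t+W/2*n
E
python3 - <<'E'
from h import *
s=ctrl.sense();print(s['time_s'],s['eef_pos'],s['q'])
p,d=optics.capture('scene');cv2.imwrite('pics/s2.png',p)
f=np.array([-.018,1]);H=np.array([.4625,-.1008])+f*.0185
for th in range(0,60,6):
    t=np.radians(th);ph=max(0,t-np.radians(10));
    for nm,off in(('front',0),):
        u,z=tcp_front(t,0,ph,.016);print(th,round(u,4),round(z,4),share([*(H+f*u),z],Rt(-1.553,ph)))
E
```

```text
3.4833 [ 0.46203659 -0.1086993   0.15019992] [-0.34089226 -0.18131598  1.89254087  0.00212835  1.43287004  1.21237842]
0 -0.0357 0.1527 [ 0.0001  0.0114 -0.0017 -0.0015  0.0003 -0.0004]
6 -0.0191 0.1531 [ 0.0001 -0.0093 -0.0022 -0.0015  0.0003 -0.0004]
12 -0.0034 0.1526 [ 0.0001 -0.029  -0.0015 -0.0238  0.0003 -0.0004]
18 0.0109 0.1522 [ 0.0001 -0.0469 -0.001  -0.0904  0.0003 -0.0003]
24 0.0251 0.1503 [ 1.000e-04 -6.460e-02  1.400e-03 -1.571e-01  3.000e-04 -3.000e-04]
30 0.039 0.147 [ 1.000e-04 -8.200e-02  5.600e-03 -2.238e-01  3.000e-04 -3.000e-04]
36 0.0525 0.1422 [ 0.     -0.0988  0.0117 -0.2904  0.0003 -0.0003]
42 0.0654 0.136 [ 0.000e+00 -1.150e-01  1.940e-02 -3.571e-01  4.000e-04 -3.000e-04]
48 0.0776 0.1285 [ 0.000e+00 -1.302e-01  2.880e-02 -4.238e-01  4.000e-04 -3.000e-04]
54 0.0889 0.1198 [ 0.000e+00 -1.443e-01  3.980e-02 -4.904e-01  4.000e-04 -2.000e-04]
```

Emit:
arm_command(
  rows=[
    [0,-0.007,0,0,0,0,-0.1],
    [0,-0.013,0,0,0,0,-0.1],
    [0,-0.019,0,0,0,0,-0.1],
    [0,-0.024,0,0,0,0,-0.1],
    [0,-0.029,0,0,0,0,-0.1],
    [0,-0.034,0,0,0,0,-0.1],
    [0,-0.039,0,0,0,0,-0.1],
    [0,-0.043,0,0,0,0,-0.1],
    [0,-0.047,0,0,0,0,-0.1],
    [0,-0.05,0,0,0,0,-0.1],
  ],
)

```text
time_s: 4.37
eef_pos: [0.4623, -0.0685, 0.1522]
eef_rot: [[1.0, 0.018, 0.001], [0.018, -1.0, 0.002], [0.001, -0.002, -1.0]]
contact_force: [0.1, 0.6, 0.1]
width: 0.047
grip_force: 0.0
```

```bash
cat >> h.py <<'E'
def look(png=None,cap=True):
    s=ctrl.sense();print(s['time_s'],np.round(s['eef_pos'],4),'F',np.round(s['contact_force'],1))
    p,d=optics.capture('scene')
    if png:cv2.imwrite(png,cv2.resize(p[205:415,225:465],(686,600),interpolation=cv2.INTER_CUBIC))
    C=cloud('scene',d);return p,C
E
python3 - <<'E'
from h import *
p,C=look('pics/t1.png')
E
```

```text
4.3667 [ 0.4623 -0.0685  0.1522] F [0.1 0.6 0.1]
```

View pics/t1.png

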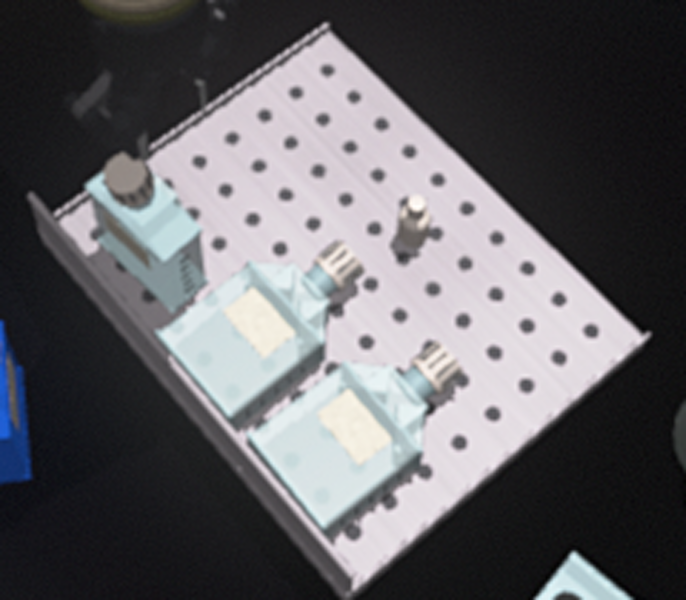

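Run:
```python
from h import *
for P in([.462,-.0685,.152],[.462,-.092,.155],[.462,-.045,.155],[.463,-.109,.171]):
    print(P,((proj('scene',P)-[225,205])*2.857).round(0))
p,d=optics.capture('wrist');s=ctrl.sense();cv2.imwrite('pics/w2.png',p)
c=optics.calibration('wrist');M=c['mount']
for P in([.463,-.109,.171],):
    q=np.linalg.inv(M)@np.r_[np.array(s['eef_rot']).T@(np.array(P)-s['eef_pos']),1];print(q[0]/q[2]*c['fx']+c['cx'],q[1]/q[2]*c['fy']+c['cy'])
```

```text
[0.462, -0.0685, 0.152] [[168. 148.]]
[0.462, -0.092, 0.155] [[143. 167.]]
[0.462, -0.045, 0.155] [[192. 126.]]
[0.463, -0.109, 0.171] [[124. 172.]]
407.118249847269 301.9194954324467
```

View pics/w2.png

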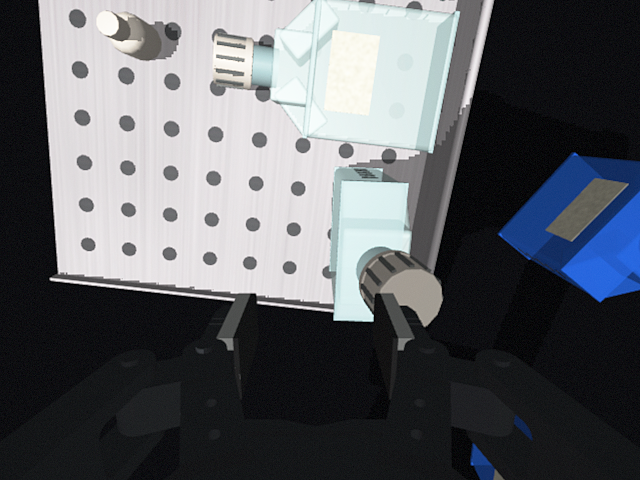

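Run:
```python
from h import *
s=ctrl.sense();p,d=optics.capture('wrist');c=optics.calibration('wrist');M=c['mount']
v,u=np.mgrid[:480,:640];P=np.stack([(u-c['cx'])/c['fx']*d,(v-c['cy'])/c['fy']*d,d],-1)@M[:3,:3].T+M[:3,3]
for px in((245,298),(250,300),(240,310),(228,345),(395,300),(385,298)):print(px,P[px[1],px[0]].round(4))
p,d=optics.capture('scene');C=(cloud('scene',d)-s['eef_pos'])@np.array(s['eef_rot'])
m=(d>0)&(abs(C[...,0])<.02)&(abs(C[...,1])<.06)&(C[...,2]<.03)&(C[...,2]>-.1)
q=C[m];
for lo in np.arange(-.06,.03,.01):
    k=q[(q[:,2]>lo)&(q[:,2]<lo+.01)];print(round(lo,3),len(k),(k.min(0).round(3),k.max(0).round(3)) if len(k) else '')
```

```text
(245, 298) [ 0.0115 -0.0258 -0.04  ]
(250, 300) [ 0.0112 -0.0238 -0.0411]
(240, 310) [ 0.0116 -0.0258 -0.0501]
(228, 345) [ 0.0086 -0.0263 -0.0677]
(395, 300) [ 0.0108  0.0302 -0.0403]
(385, 298) [ 0.0118  0.0263 -0.0406]
-0.06 58 (array([-0.013, -0.037, -0.06 ]), array([ 0.01 ,  0.037, -0.05 ]))
-0.05 52 (array([-0.014, -0.037, -0.05 ]), array([ 0.01 ,  0.038, -0.04 ]))
-0.04 31 (array([-0.013, -0.029, -0.04 ]), array([ 0.009,  0.03 , -0.03 ]))
-0.03 42 (array([-0.016, -0.024, -0.03 ]), array([ 0.014,  0.049, -0.02 ]))
-0.02 151 (array([-0.017,  0.023, -0.02 ]), array([ 0.014,  0.055, -0.01 ]))
-0.01 42 (array([-0.01 ,  0.024, -0.01 ]), array([ 0.015,  0.055, -0.   ]))
0.0 17 (array([-0.001,  0.025,  0.   ]), array([0.015, 0.052, 0.008]))
0.01 53 (array([-0.016,  0.015,  0.012]), array([0.02 , 0.049, 0.02 ]))
0.02 117 (array([-0.02 ,  0.014,  0.02 ]), array([0.02, 0.05, 0.03]))
```

The wrist view and depth show the fingertips really end about 36 mm behind the stated TCP, and are only about 7 mm thick. They passed above the cap at (400,290) without touching it. I correct for that, go back astride the cap and go deeper.

Emit:
arm_command(
  rows=[
    [0,0.015,-0.01,0,0,0,-0.1],
    [0,0.035,-0.01,0,0,0,-0.1],
    [0,0.051,-0.005,0,0,0,-0.1],
    [0,0.051,0.0,0,0,0,-0.1],
    [0,0.051,0.007,0,0,0,-0.1],
    [0,0.051,0.015,0,0,0,-0.1],
    [0,0.051,0.025,0,0,0,-0.1],
    [0,0.051,0.034,0,0,0,-0.1],
    [0,0.051,0.042,0,0,0,-0.1],
    [0,0.051,0.042,0,0,0,-0.1],
  ],
)

```text
time_s: 5.4
eef_pos: [0.4619, -0.1089, 0.1164]
eef_rot: [[1.0, 0.018, -0.002], [0.018, -1.0, 0.003], [-0.002, -0.003, -1.0]]
contact_force: [-0.2, -0.8, -1.1]
width: 0.0473
grip_force: 0.0
```

```bash
sed -i 's/RT=.005/RT=.036/' h.py
python3 - <<'E'
from h import *
s=ctrl.sense();print(s['time_s'],s['eef_pos'],s['contact_force'])
f=np.array([-.018,1]);H=np.array([.4628,-.1008])+f*.0185
for th in range(0,72,6):
    t=np.radians(th);ph=max(0,t-np.radians(15));
    u,z=tcp_front(t,0,ph,.014);print(th,round(u,4),round(z,4),share([*(H+f*u),z],Rt(-1.553,ph)))
E
```

```text
5.4 [ 0.46188093 -0.10887487  0.11642296] [-0.15531072 -0.81000052 -1.13018175]
0 -0.0357 0.1237 [ 0.0013  0.0114 -0.0091 -0.002   0.0012  0.0002]
6 -0.0191 0.1241 [ 0.0013 -0.0093 -0.0096 -0.002   0.0012  0.0002]
12 -0.0026 0.1228 [ 0.0013 -0.0299 -0.0079 -0.002   0.0012  0.0002]
18 0.011 0.1211 [ 0.0013 -0.047  -0.0056 -0.0353  0.0012  0.0002]
24 0.022 0.1193 [ 0.0013 -0.0607 -0.0034 -0.102   0.0012  0.0003]
30 0.0326 0.1165 [ 0.0013 -0.074   0.0002 -0.1686  0.0012  0.0003]
36 0.043 0.1125 [ 0.0013 -0.0869  0.0052 -0.2353  0.0012  0.0004]
42 0.0528 0.1075 [ 0.0014 -0.0992  0.0115 -0.302   0.0012  0.0005]
48 0.0621 0.1015 [ 0.0014 -0.1108  0.019  -0.3686  0.0012  0.0005]
54 0.0707 0.0945 [ 0.0014 -0.1215  0.0278 -0.4353  0.0011  0.0006]
60 0.0785 0.0867 [ 0.0014 -0.1312  0.0376 -0.5019  0.0011  0.0007]
66 0.0855 0.0781 [ 0.0014 -0.1399  0.0483 -0.5686  0.0011  0.0007]
```

Emit:
arm_command(
  rows=[
    [0,-0.008,-0.001,0,0,0,-0.1],
    [0,-0.014,-0.002,0,0,0,-0.1],
    [0,-0.019,-0.002,0,0,0,-0.1],
    [0,-0.024,-0.003,0,0,0,-0.1],
    [0,-0.029,-0.003,0,0,0,-0.1],
    [0,-0.034,-0.003,0,0,0,-0.1],
    [0,-0.038,-0.003,0,0,0,-0.1],
    [0,-0.042,-0.003,0,0,0,-0.1],
    [0,-0.045,-0.003,0,0,0,-0.1],
    [0,-0.048,-0.003,0,0,0,-0.1],
  ],
)

```text
time_s: 6.23
eef_pos: [0.4624, -0.071, 0.121]
eef_rot: [[1.0, 0.018, 0.001], [0.018, -1.0, 0.002], [0.001, -0.002, -1.0]]
contact_force: [-0.5, -0.5, 1.0]
width: 0.047
grip_force: 0.0
```

```bash
cat >> h.py <<'E'
def est(png=None,view='wrist'):
    """flask pose estimate: patch-side (+x) face plane and heights from the scene cloud"""
    p,C=look(png);m=(C[...,0]>.41)&(C[...,0]<.515)&(C[...,1]>-.17)&(C[...,1]<.1)&(C[...,2]>.022)&(C[...,2]<.2)
    return C[m]
E
python3 - <<'E'
from h import *
est('pics/t3.png')
E
```

```text
6.2333 [ 0.4624 -0.071   0.121 ] F [-0.5 -0.5  1. ]
```

View pics/t3.png

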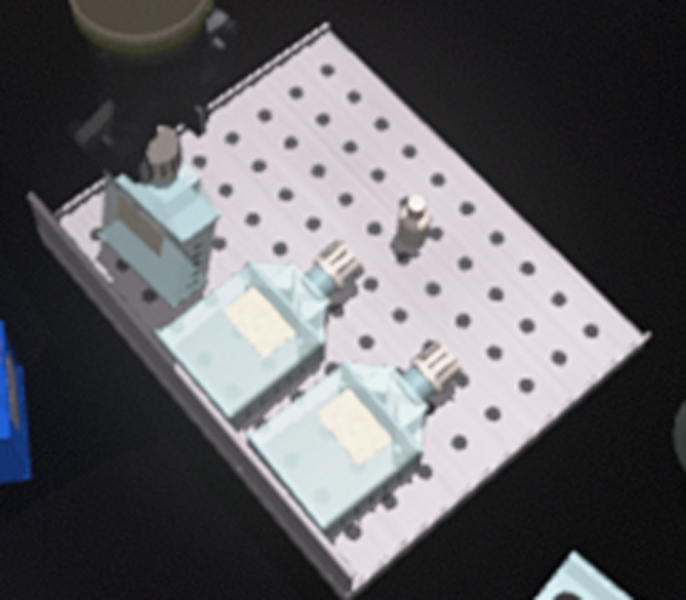

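Emit:
arm_command(
  rows=[
    [0,-0.001,0.0,-0.02,0,0,-0.1],
    [0,-0.003,0.001,-0.045,0,0,-0.1],
    [0,-0.0065,0.0012,-0.07,0,0,-0.1],
    [0,-0.01,0.0018,-0.085,0,0,-0.1],
    [0,-0.0133,0.0023,-0.1,0,0,-0.1],
    [0,-0.0165,0.003,-0.12,0,0,-0.1],
    [0,-0.02,0.004,-0.135,0,0,-0.1],
    [0,-0.0235,0.005,-0.15,0,0,-0.1],
    [0,-0.0266,0.0059,-0.17,0,0,-0.1],
    [0,-0.03,0.007,-0.185,0,0,-0.1],
  ],
)

```text
time_s: 7.12
eef_pos: [0.4621, -0.0471, 0.1155]
eef_rot: [[1.0, 0.016, 0.006], [0.017, -0.958, -0.286], [0.001, 0.286, -0.958]]
contact_force: [-0.2, -0.1, -0.5]
width: 0.0468
grip_force: 0.1
```

```bash
cat >> h.py <<'E'
def face(q):
    """tilt of the flask from its flat patch-side face, RANSAC plane"""
    rng=np.random.default_rng(0);best=None
    for _ in range(500):
        a=q[rng.choice(len(q),3,False)];n=np.cross(a[1]-a[0],a[2]-a[0]);l=np.linalg.norm(n)
        if l<1e-5:continue
        n/=l;n*=np.sign(n[2]+1e-9)
        if n[1]>-.02 and n[2]<.95 or abs(n[0])>.35:continue
        k=abs((q-a[0])@n)<.002
        if best is None or k.sum()>best.sum():best=k
    c=q[best].mean(0);n=np.linalg.svd(q[best]-c)[2][2];n*=np.sign(n[2]);
    print('face n',n.round(3),'theta',np.degrees(np.arcsin(n[2])).round(1),'c',c.round(4),'num',best.sum(),'heel',(c-n*.037).round(4));return c,n
E
python3 - <<'E'
from h import *
q=est();face(q)
s=ctrl.sense()
f=np.array([-.018,1]);H=np.array([.4628,-.1008])+f*.0185
for th in range(24,78,6):
    t=np.radians(th);ph=max(0,t-np.radians(15));
    u,z=tcp_front(t,0,ph,.014);print(th,round(u,4),round(z,4),share([*(H+f*u),z],Rt(-1.553,ph)))
E
```

```text
7.1167 [ 0.4621 -0.0471  0.1155] F [-0.2 -0.1 -0.5]
face n [-0.018 -0.852  0.522] theta 31.5 c [ 0.4638 -0.0815  0.0854] num 1141 heel [ 0.4645 -0.0499  0.0661]
24 0.022 0.1193 [ 0.0002  0.0183 -0.0003  0.0851 -0.0002 -0.    ]
30 0.0326 0.1165 [ 0.0002  0.0045 -0.0007  0.0185 -0.0002 -0.    ]
36 0.043 0.1125 [ 0.0002 -0.0093  0.0003 -0.0482 -0.0002 -0.    ]
42 0.0528 0.1075 [ 0.0002 -0.0229  0.0028 -0.1149 -0.0002 -0.    ]
48 0.0621 0.1015 [ 2.000e-04 -3.610e-02  6.700e-03 -1.815e-01 -2.000e-04 -1.000e-04]
54 0.0707 0.0945 [ 2.000e-04 -4.890e-02  1.200e-02 -2.482e-01 -2.000e-04 -1.000e-04]
60 0.0785 0.0867 [ 2.000e-04 -6.110e-02  1.850e-02 -3.149e-01 -2.000e-04 -1.000e-04]
66 0.0855 0.0781 [ 2.000e-04 -7.250e-02  2.630e-02 -3.815e-01 -2.000e-04 -1.000e-04]
72 0.0915 0.0688 [ 2.000e-04 -8.300e-02  3.530e-02 -4.482e-01 -2.000e-04 -1.000e-04]
```

Emit:
arm_command(
  rows=[
    [0,-0.0045,0.0,-0.024,0,0,-0.1],
    [0,-0.0093,0.0003,-0.048,0,0,-0.1],
    [0,-0.014,0.001,-0.07,0,0,-0.1],
    [0,-0.0185,0.002,-0.093,0,0,-0.1],
    [0,-0.0229,0.0028,-0.115,0,0,-0.1],
    [0,-0.0275,0.004,-0.137,0,0,-0.1],
    [0,-0.032,0.0053,-0.16,0,0,-0.1],
    [0,-0.0361,0.0067,-0.1815,0,0,-0.1],
    [0,-0.0405,0.0083,-0.204,0,0,-0.1],
    [0,-0.043,0.0095,-0.216,0,0,-0.1],
  ],
)

```text
time_s: 8.0
eef_pos: [0.4612, -0.0161, 0.0978]
eef_rot: [[1.0, 0.015, 0.01], [0.018, -0.808, -0.588], [-0.0, 0.588, -0.809]]
contact_force: [-0.2, -0.4, -0.7]
width: 0.047
grip_force: 0.2
```

Run:
```python
from h import *
q=est();c,n=face(q)
m=q[(abs((q-c)@n)<.003)];print(m.min(0),m.max(0))
# back-corner of the foot: lowest part of the face
w=np.cross(n,[0,0,1]);w/=np.linalg.norm(w);zf=np.cross(w,n);zf*=np.sign(zf[2]);a=(m-c)@zf;print('zf',zf.round(3),a.min(),a.max(), 'foot-back', c+zf*np.percentile(a,1),'w',(m-c)@w@np.ones(len(m))/len(m),np.percentile((m-c)@w,[1,99]),w)
```

```text
8.0 [ 0.4612 -0.0161  0.0978] F [-0.2 -0.4 -0.7]
face n [-0.015 -0.616  0.788] theta 52.0 c [ 0.4638 -0.0571  0.0821] num 1237 heel [ 0.4644 -0.0344  0.0529]
[ 0.41825066 -0.13325491  0.02227849] [0.50542555 0.08344149 0.1938707 ]
zf [0.02  0.788 0.616] -0.09659428421374619 0.17890858293899725 foot-back [ 0.46268651 -0.10275773  0.04641223] w 0.00012618163007409395 [-0.04042667  0.04311196] [-0.99969308  0.0247739   0.        ]
```

Run:
```python
from h import *
f=np.array([-.018,1]);H=np.array([.4625,-.0823])
for th,ph,e in((52,36,.014),(57,41,.0135),(62,45,.013),(67,48.5,.012),(72,51,.011)):
    t=np.radians(th);ph=np.radians(ph)
    u,z=tcp_front(t,0,ph,e);print(th,round(u,4),round(z,4),share([*(H+f*u),z],Rt(-1.553,ph)))
```

```text
52 0.0684 0.0961 [ 0.0007 -0.0027 -0.0003  0.0009  0.0005  0.0007]
57 0.0754 0.0902 [ 0.0007 -0.0142  0.0004 -0.0547  0.0005  0.0007]
62 0.0822 0.0828 [ 0.0007 -0.0265  0.0029 -0.0991  0.0004  0.0007]
67 0.0889 0.0746 [ 0.0007 -0.0392  0.0062 -0.138   0.0004  0.0007]
72 0.0949 0.065 [ 0.0007 -0.0524  0.0115 -0.1658  0.0004  0.0007]
```

Emit:
arm_command(
  rows=[
    [0,-0.006,0.0,-0.022,0,0,-0.1],
    [0,-0.011,0.0002,-0.042,0,0,-0.1],
    [0,-0.0155,0.0007,-0.06,0,0,-0.1],
    [0,-0.0205,0.0017,-0.078,0,0,-0.1],
    [0,-0.0255,0.0028,-0.096,0,0,-0.1],
    [0,-0.0305,0.0038,-0.112,0,0,-0.1],
    [0,-0.0355,0.0052,-0.127,0,0,-0.1],
    [0,-0.0405,0.0066,-0.141,0,0,-0.1],
    [0,-0.0455,0.0086,-0.151,0,0,-0.1],
    [0,-0.049,0.01,-0.158,0,0,-0.1],
  ],
)

```text
time_s: 8.88
eef_pos: [0.4609, 0.0105, 0.0684]
eef_rot: [[1.0, 0.011, 0.013], [0.017, -0.64, -0.768], [0.0, 0.768, -0.64]]
contact_force: [0.5, 0.2, 0.0]
width: 0.0468
grip_force: 0.2
```

```bash
cat >> h.py <<'E'
def foot(q,c,n):
    m=q[abs((q-c)@n)<.0025];m=m[np.linalg.norm(m-c,axis=1)<.07];w=np.cross(n,[0,0,1]);w/=np.linalg.norm(w);zf=np.cross(w,n);zf*=np.sign(zf[1])
    a=(m-c)@zf;b=(m-c)@w;r=cv2.minAreaRect(np.c_[a,b].astype(np.float32));print('rect',r)
    fb=c+zf*np.percentile(a,1)+w*(np.percentile(b,1)+np.percentile(b,99))/2
    ns=np.array([-.104,-.9946]);print('foot-back',fb.round(4),'x_s',((fb[:2]-[.5756,-.0147])@ns).round(4),'axis',zf.round(3),'n elements',len(m))
E
python3 - <<'E'
from h import *
q=est();c,n=face(q);foot(q,c,n)
E
```

```text
8.8833 [0.4609 0.0105 0.0684] F [0.5 0.2 0. ]
face n [-0.006 -0.323  0.946] theta 71.1 c [ 0.4633 -0.0399  0.0692] num 1216 heel [ 0.4636 -0.0279  0.0342]
rect ((0.006135851144790649, 0.0014006942510604858), (0.12526465952396393, 0.08644737303256989), 0.9553085565567017)
foot-back [ 0.4616 -0.0919  0.0514] x_s 0.0886 axis [0.018 0.946 0.323] n elements 1355
```

Run:
```python
from h import *
s=ctrl.sense();P=np.array(s['eef_pos'])
for D in(.048,):print(share(P+D*np.array([-.104,-.9946,0]),np.array(s['eef_rot'])))
```

```text
[-0.0073  0.0381  0.0458  0.      0.      0.    ]
```

Emit:
arm_command(
  rows=[
    [-0.0006,0.003,0.0036,0,0,0,-0.1],
    [-0.0013,0.007,0.0084,0,0,0,-0.1],
    [-0.0021,0.011,0.0132,0,0,0,-0.1],
    [-0.0029,0.015,0.018,0,0,0,-0.1],
    [-0.0037,0.0195,0.0234,0,0,0,-0.1],
    [-0.0046,0.024,0.0288,0,0,0,-0.1],
    [-0.0055,0.0285,0.0342,0,0,0,-0.1],
    [-0.0063,0.033,0.0396,0,0,0,-0.1],
    [-0.007,0.0365,0.0438,0,0,0,-0.1],
    [-0.0073,0.0381,0.0458,0,0,0,-0.1],
  ],
)

```text
time_s: 9.77
eef_pos: [0.4558, -0.0379, 0.0688]
eef_rot: [[1.0, 0.01, 0.014], [0.017, -0.64, -0.768], [0.001, 0.768, -0.64]]
contact_force: [-0.3, 0.4, -0.2]
width: 0.0471
grip_force: 0.4
```

Run:
```python
from h import *
q=est('pics/t4.png');c,n=face(q);foot(q,c,n)
```

```text
9.7667 [ 0.4558 -0.0379  0.0688] F [-0.3  0.4 -0.2]
face n [ 0.013 -0.442  0.897] theta 63.8 c [ 0.4624 -0.0645  0.075 ] num 1262 heel [ 0.462  -0.0482  0.0418]
rect ((0.004895538091659546, 0.0013655461370944977), (0.08656933158636093, 0.12751585245132446), 88.46892547607422)
foot-back [ 0.4621 -0.1161  0.0496] x_s 0.1126 axis [-0.026  0.897  0.442] n elements 1374
```

View pics/t4.png

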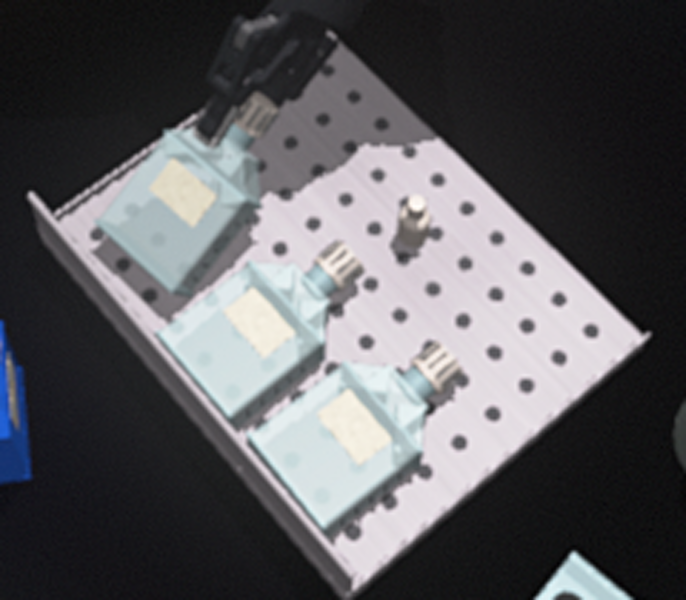

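Crop: the flask leans with its cap at (255,115), now deeper between the fingers, whose rear tip is at (205,130) over the shoulder. The foot slid only about 24 mm and the tilt is 64°. So I draw the fingers out, lay the flask flat where it is, and push it home afterwards.

Run:
```python
from h import *
f=np.array([-.027,1]);H=np.array([.462,-.0998])
for th,ph,e in((64,50.2,.03),(64,50.2,.014),(69,50.2,.012),(74,50.2,.011),(79,48,.010),(84,46,.008),(88,44,.007),(90,43,.006)):
    t=np.radians(th);ph=np.radians(ph)
    u,z=tcp_front(t,0,ph,e);print(th,np.r_[H+f*u,z].round(4),share([*(H+f*u),z],Rt(-1.553,ph)))
```

```text
64 [ 0.4601 -0.0292  0.0719] [ 0.0056 -0.004  -0.0108  0.0001  0.0001 -0.0007]
64 [ 0.4598 -0.0169  0.0821] [ 0.0054 -0.004  -0.0308  0.0001  0.0001 -0.0007]
69 [ 0.4595 -0.0089  0.0712] [ 0.0053 -0.0209 -0.0298  0.0001  0.0001 -0.0007]
74 [ 0.4594 -0.0027  0.0592] [ 0.0052 -0.0374 -0.026   0.0001  0.0001 -0.0007]
79 [0.4592 0.0028 0.0448] [ 0.0052 -0.0557 -0.0198  0.0246  0.0001 -0.0007]
84 [0.4591 0.0078 0.031 ] [ 0.0051 -0.0729 -0.0136  0.0468  0.0001 -0.0007]
88 [0.459  0.0106 0.0191] [ 0.005  -0.0866 -0.0068  0.069   0.0001 -0.0007]
90 [0.459  0.0121 0.0135] [ 0.005  -0.0931 -0.0037  0.0801  0.0001 -0.0007]
```

Emit:
arm_command(
  rows=[
    [0.001,-0.001,-0.006,0,0,0,-0.1],
    [0.002,-0.002,-0.012,0,0,0,-0.1],
    [0.003,-0.002,-0.018,0,0,0,-0.1],
    [0.004,-0.003,-0.024,0,0,0,-0.1],
    [0.005,-0.004,-0.03,0,0,0,-0.1],
    [0.0053,-0.007,-0.0305,0,0,0,-0.1],
    [0.0053,-0.0105,-0.0303,0,0,0,-0.1],
    [0.0053,-0.014,-0.03,0,0,0,-0.1],
    [0.0053,-0.0175,-0.03,0,0,0,-0.1],
    [0.0053,-0.0209,-0.0298,0,0,0,-0.1],
  ],
)

```text
time_s: 10.65
eef_pos: [0.4595, -0.0081, 0.0707]
eef_rot: [[1.0, 0.011, 0.014], [0.017, -0.64, -0.768], [0.0, 0.768, -0.64]]
contact_force: [-0.2, 0.2, -1.0]
width: 0.0469
grip_force: 0.2
```

Run:
```python
from h import *
q=est();c,n=face(q);foot(q,c,n)
H=np.array([.462,-.0998]);f=np.array([-.027,1])
for th,ph,e in((69,50.2,.012),(74,50.2,.011),(79,48,.010),(84,46,.008),(88,44,.007),(90,43,.006)):
    t=np.radians(th);ph=np.radians(ph)
    u,z=tcp_front(t,0,ph,e);print(th,np.r_[H+f*u,z].round(4),share([*(H+f*u),z],Rt(-1.553,ph)))
```

```text
10.65 [ 0.4595 -0.0081  0.0707] F [-0.2  0.2 -1. ]
face n [-0.004 -0.324  0.946] theta 71.1 c [ 0.461  -0.0587  0.0709] num 1247 heel [ 0.4611 -0.0467  0.0359]
rect ((0.0047448016703128815, 0.00023605674505233765), (0.12861177325248718, 0.08622171729803085), 1.4595043659210205)
foot-back [ 0.4601 -0.113   0.0523] x_s 0.1098 axis [0.012 0.946 0.324] n elements 1398
69 [ 0.4595 -0.0089  0.0712] [ 0.0003  0.0016  0.0001  0.0001  0.0002 -0.    ]
74 [ 0.4594 -0.0027  0.0592] [ 0.0002 -0.015   0.0039  0.0001  0.0002 -0.    ]
79 [0.4592 0.0028 0.0448] [ 0.0001 -0.0332  0.0102  0.0246  0.0002 -0.0001]
84 [0.4591 0.0078 0.031 ] [ 0.0001 -0.0505  0.0164  0.0468  0.0002 -0.0001]
88 [0.459  0.0106 0.0191] [ 0.0001 -0.0641  0.0232  0.069   0.0002 -0.0001]
90 [0.459  0.0121 0.0135] [ 0.     -0.0706  0.0262  0.0801  0.0002 -0.0001]
```

Emit:
arm_command(
  rows=[
    [0,-0.005,0.001,0,0,0,-0.1],
    [0,-0.01,0.0025,0,0,0,-0.1],
    [0,-0.015,0.0039,0,0,0,-0.1],
    [0,-0.02,0.0055,0.006,0,0,-0.1],
    [0,-0.025,0.0072,0.013,0,0,-0.1],
    [0,-0.03,0.009,0.02,0,0,-0.1],
    [0,-0.035,0.0108,0.027,0,0,-0.1],
    [0,-0.04,0.0127,0.033,0,0,-0.1],
    [0,-0.045,0.0145,0.04,0,0,-0.1],
    [0,-0.049,0.016,0.045,0,0,-0.1],
  ],
)

```text
time_s: 11.53
eef_pos: [0.4595, 0.0072, 0.0326]
eef_rot: [[1.0, 0.011, 0.013], [0.017, -0.694, -0.72], [0.001, 0.72, -0.694]]
contact_force: [-0.6, -0.4, -0.5]
width: 0.0467
grip_force: 0.2
```

Run:
```python
from h import *
q=est();c,n=face(q);foot(q,c,n)
H=np.array([.462,-.0998]);f=np.array([-.027,1])
for th,ph,e in((84,46,.008),(88,44,.007),(90,43,.006),(92,42,.006)):
    t=np.radians(th);ph=np.radians(ph)
    u,z=tcp_front(t,0,ph,e);print(th,np.r_[H+f*u,z].round(4),share([*(H+f*u),z],Rt(-1.553,ph)))
```

```text
11.5333 [0.4595 0.0072 0.0326] F [-0.6 -0.4 -0.5]
face n [-0.001 -0.113  0.994] theta 83.5 c [ 0.4613 -0.0528  0.0578] num 1158 heel [ 0.4613 -0.0486  0.021 ]
rect ((0.005938094109296799, 0.0012018866837024689), (0.12098465859889984, 0.08705759048461914), 2.000394344329834)
foot-back [ 0.4603 -0.1049  0.0518] x_s 0.1017 axis [0.009 0.994 0.113] n elements 1317
84 [0.4591 0.0078 0.031 ] [-0.0004 -0.0017  0.0007  0.0007 -0.0001 -0.0006]
88 [0.459  0.0106 0.0191] [-0.0004 -0.0148  0.0084  0.0229 -0.0001 -0.0006]
90 [0.459  0.0121 0.0135] [-0.0004 -0.0211  0.0119  0.034  -0.0002 -0.0006]
92 [0.459  0.0127 0.0072] [-0.0004 -0.0273  0.0169  0.0452 -0.0002 -0.0006]
```

Emit:
arm_command(
  rows=[
    [0,-0.0035,0.0015,0.005,0,0,-0.1],
    [0,-0.0065,0.0034,0.01,0,0,-0.1],
    [0,-0.0095,0.0052,0.015,0,0,-0.1],
    [0,-0.0122,0.007,0.019,0,0,-0.1],
    [0,-0.0148,0.0084,0.023,0,0,-0.1],
    [0,-0.017,0.0096,0.027,0,0,-0.1],
    [0,-0.019,0.0108,0.031,0,0,-0.1],
    [0,-0.0211,0.0119,0.034,0,0,-0.1],
    [0,-0.0225,0.0128,0.036,0,0,-0.1],
    [0,-0.0235,0.0133,0.037,0,0,-0.1],
  ],
)

```text
time_s: 12.42
eef_pos: [0.4597, 0.012, 0.0135]
eef_rot: [[1.0, 0.011, 0.012], [0.017, -0.732, -0.681], [0.001, 0.681, -0.732]]
contact_force: [-5.6, 0.3, 16.9]
width: 0.047
grip_force: 8.5
```

Run:
```python
from h import *
q=est('pics/t5.png');c,n=face(q);foot(q,c,n)
s=ctrl.sense();print(share(np.array(s['eef_pos'])+[0,.03,.0],np.array(s['eef_rot'])),share(np.array(s['eef_pos'])+[0,.05,.06],Rt(-1.553,0)))
```

```text
12.4167 [0.4597 0.012  0.0135] F [-5.6  0.3 16.9]
face n [-0.006  0.006  1.   ] theta 89.5 c [ 0.4607 -0.0452  0.0526] num 1207 heel [ 0.4609 -0.0455  0.0156]
rect ((0.004562979564070702, 0.0035961344838142395), (0.12712432444095612, 0.0882892906665802), 44.2089729309082)
foot-back [ 0.4998 -0.0921  0.0532] x_s 0.0849 axis [-0.705  0.709 -0.009] n elements 1336
[ 0.0006 -0.0274 -0.0255  0.      0.      0.    ] [ 0.0011  0.0053 -0.0975  0.4771 -0.0005 -0.0011]
```

View pics/t5.png

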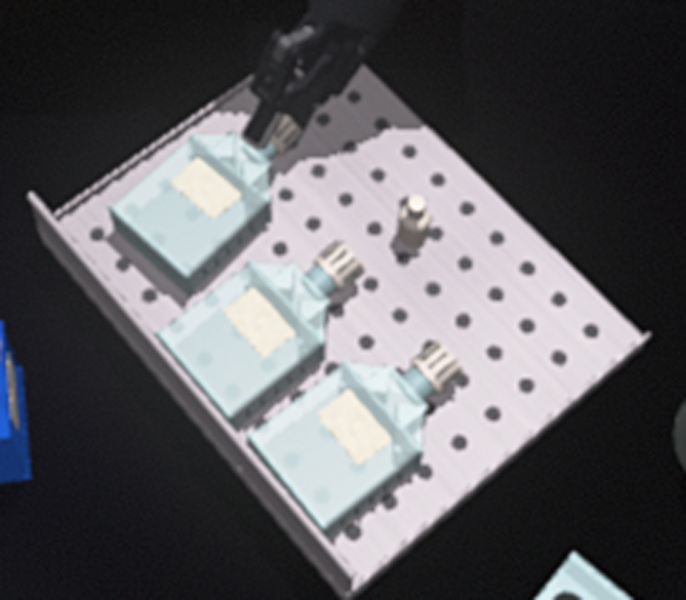

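Crop: the flask lies flat with its cap at (285,130) and its foot about 40 mm short of the upstand. The fingertip is pressing on the shelf (17 N), so I withdraw along the finger direction.

Emit:
arm_command(
  rows=[
    [0,0,-0.002,0,0,0,-0.1],
    [0,0,-0.005,0,0,0,-0.1],
    [0,-0.001,-0.01,0,0,0,-0.1],
    [0,-0.002,-0.018,0,0,0,-0.1],
    [0,-0.002,-0.03,0,0,0,-0.1],
    [0,-0.002,-0.045,0,0,0,-0.1],
    [0,-0.002,-0.065,0,0,0,-0.1],
    [0,-0.002,-0.085,0,0,0,0.0],
    [0,-0.002,-0.1,0,0,0,0.5],
    [0,-0.002,-0.1,0,0,0,1],
  ],
)

```text
time_s: 13.3
eef_pos: [0.4602, 0.0707, 0.0721]
eef_rot: [[1.0, 0.011, 0.017], [0.019, -0.735, -0.678], [0.005, 0.678, -0.735]]
contact_force: [0.5, -0.2, -0.5]
width: 0.0197
grip_force: 0.0
```

Run:
```python
from h import *
q=est();
q=q[(q[:,2]>.046)&(q[:,2]<.058)&(q[:,1]<.0)];r=cv2.minAreaRect(q[:,:2].astype(np.float32));print(r,cv2.boxPoints(r).round(4).tolist(),q[:,2].mean())
q=q[q[:,2]>.05];A=np.c_[q[:,:2],np.ones(len(q))];print('slopes',np.linalg.lstsq(A,q[:,2],rcond=None)[0])
```

```text
13.3 [0.4602 0.0707 0.0721] F [ 0.5 -0.2 -0.5]
((0.4640554189682007, -0.07805449515581131), (0.15653608739376068, 0.10133682191371918), 88.70841979980469) [[0.4115999937057495, -0.15520000457763672], [0.5128999948501587, -0.1573999971151352], [0.5164999961853027, -0.0008999999845400453], [0.41519999504089355, 0.0013000000035390258]] 0.052463596633306096
slopes [-0.00083004 -0.00147955  0.05334153]
```

Run:
```python
from h import *
s=ctrl.sense();print(share([.466,.065,.07],Rt(-1.675,np.radians(43))))
```

```text
[ 0.0079  0.0036  0.0049 -0.0032 -0.0551  0.0559]
```

Emit:
arm_command(
  rows=[
    [0.0,0,-0.02,0,-0.02,0.02,1],
    [0.0,0,-0.02,0,-0.055,0.056,1],
    [0.008,0,-0.02,-0.003,-0.055,0.056,1],
    [0.008,0,-0.02,-0.003,-0.055,0.056,1],
    [0.008,0,-0.02,-0.003,-0.055,0.056,1],
    [0.008,0,-0.02,-0.003,-0.055,0.056,1],
    [0.008,0,-0.02,-0.003,-0.055,0.056,1],
    [0.008,0,-0.02,-0.003,-0.055,0.056,1],
    [0.008,0,-0.02,-0.003,-0.055,0.056,1],
    [0.008,0,-0.02,-0.003,-0.055,0.056,1],
  ],
)

```text
time_s: 14.18
eef_pos: [0.4645, 0.079, 0.0814]
eef_rot: [[0.994, -0.075, -0.074], [-0.105, -0.726, -0.679], [-0.002, 0.683, -0.73]]
contact_force: [-1.7, -0.2, -0.1]
width: -0.0003
grip_force: 0.0
```

Run:
```python
from h import *
s=ctrl.sense();print(s['time_s'],s['eef_pos'],s['width'])
p,d=optics.capture('wrist');c=optics.calibration('wrist');M=c['mount'];cv2.imwrite('pics/w3.png',p)
v,u=np.mgrid[:480,:640];P=np.stack([(u-c['cx'])/c['fx']*d,(v-c['cy'])/c['fy']*d,d],-1)@M[:3,:3].T+M[:3,3]
m=(d>0)&(abs(P[...,1])<.02)&(abs(P[...,0])<.02)&(P[...,2]<.01)&(P[...,2]>-.08)
q=P[m];print(len(q),np.percentile(q[:,2],[50,90,97,99,100]).round(4))
for lo in np.arange(-.06,.01,.005):
    k=q[(q[:,2]>lo)&(q[:,2]<lo+.005)];print(round(lo,3),len(k),(k.min(0).round(3),k.max(0).round(3)) if len(k) else '')
W=P@np.array(s['eef_rot']).T+s['eef_pos']
k=(d>0)&(W[...,2]>.046)&(W[...,2]<.057)&(W[...,1]>-.135)&(W[...,1]<.1)&(abs(W[...,0]-.462)<.06)
r=cv2.minAreaRect(W[k][:,:2].astype(np.float32));print(r,cv2.boxPoints(r).round(4).tolist())
k=k&(W[...,1]<0);r=cv2.minAreaRect(W[k][:,:2].astype(np.float32));print(r,cv2.boxPoints(r).round(4).tolist())
```

```text
14.1833 [0.46451304 0.07903753 0.0813853 ] -0.0002752045141407432
6933 [-0.0661 -0.042  -0.0358 -0.0332 -0.0306]
-0.06 486 (array([ 0.006, -0.013, -0.06 ]), array([ 0.013,  0.014, -0.055]))
-0.055 528 (array([ 0.007, -0.013, -0.055]), array([ 0.012,  0.014, -0.05 ]))
-0.05 469 (array([ 0.007, -0.013, -0.05 ]), array([ 0.012,  0.014, -0.045]))
-0.045 445 (array([ 0.007, -0.013, -0.045]), array([ 0.012,  0.014, -0.04 ]))
-0.04 372 (array([ 0.007, -0.013, -0.04 ]), array([ 0.012,  0.014, -0.035]))
-0.035 149 (array([ 0.007, -0.011, -0.035]), array([ 0.012,  0.013, -0.031]))
-0.03 0 
-0.025 0 
-0.02 0 
-0.015 0 
-0.01 0 
-0.005 0 
-0.0 0 
0.005 0 
((0.46217310428619385, -0.024900108575820923), (0.08739970624446869, 0.15550969541072845), 0.9585045576095581) [[0.4171999990940094, 0.05209999904036522], [0.4198000133037567, -0.10339999943971634], [0.5072000026702881, -0.10189999639987946], [0.5045999884605408, 0.053599998354911804]]
((0.46234554052352905, -0.05121520161628723), (0.08740491420030594, 0.1029413640499115), 0.5574236512184143) [[0.4180999994277954, -0.00019999999494757503], [0.41909998655319214, -0.1031000018119812], [0.5065000057220459, -0.1023000031709671], [0.5055000185966492, 0.000699999975040555]]
```

View pics/w3.png

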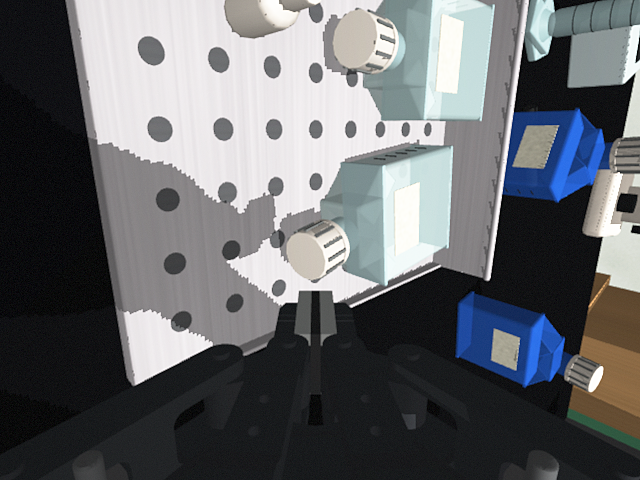

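Wrist view: the shut fingertips end at (315,292). The flask lies straight ahead with its cap end at (318,250). The tips end about 31 mm behind the TCP. I lower them in front of the cap end and then push.

Run:
```python
from h import *
R=Rt(-1.675,np.radians(43));A=np.array([.467,.062,.010])
print(share(A,R)); print(share([.468,.004,.010],R,A,R),share([.468,.0,.010],R,A,R))
```

```text
[ 0.0055 -0.0457  0.0794  0.001   0.0016  0.0004]
[0.0088 0.0526 0.0491 0.     0.     0.    ] [0.0093 0.0563 0.0525 0.     0.     0.    ]
```

Emit:
arm_command(
  rows=[
    [0.001,-0.008,0.012,0,0,0,1],
    [0.002,-0.016,0.024,0,0,0,1],
    [0.003,-0.024,0.038,0,0,0,1],
    [0.004,-0.032,0.052,0,0,0,1],
    [0.005,-0.04,0.066,0.001,0.001,0,1],
    [0.0055,-0.0457,0.0794,0.001,0.0016,0,1],
    [0.0055,-0.0457,0.0794,0.001,0.0016,0,1],
    [0.0055,-0.0457,0.0794,0.001,0.0016,0,1],
    [0.0055,-0.0457,0.0794,0.001,0.0016,0,1],
    [0.0055,-0.0457,0.0794,0.001,0.0016,0,1],
  ],
)

```text
time_s: 15.07
eef_pos: [0.4678, 0.0624, 0.0107]
eef_rot: [[0.995, -0.076, -0.07], [-0.104, -0.728, -0.678], [0.001, 0.682, -0.732]]
contact_force: [0.5, 0.8, -0.2]
width: -0.0
grip_force: 0.0
```

Run:
```python
from h import *
s=ctrl.sense();print(s['time_s'],s['eef_pos'],s['contact_force']);R=np.array(s['eef_rot'])
print('lead',np.array(s['eef_pos'])+R@[0,.0125,-.031],'low',np.array(s['eef_pos'])+R@[0,-.0125,-.031]);print(share([.468,.022,.010],R),share([.468,.002,.010],R))
```

```text
15.0667 [0.46776149 0.06238108 0.01069117] [ 0.49668814  0.79112781 -0.23728313]
lead [0.46898088 0.0742996  0.04189553] low [0.47089126 0.09249398 0.0248569 ]
[0.0055 0.0361 0.0348 0.     0.     0.    ] [0.0081 0.0543 0.0518 0.     0.     0.    ]
```

Emit:
arm_command(
  rows=[
    [0.0009,0.006,0.0057,0,0,0,1],
    [0.0018,0.012,0.0115,0,0,0,1],
    [0.0026,0.017,0.0163,0,0,0,1],
    [0.0032,0.0215,0.0206,0,0,0,1],
    [0.0039,0.026,0.0249,0,0,0,1],
    [0.0046,0.0305,0.0292,0,0,0,1],
    [0.0053,0.035,0.0335,0,0,0,1],
    [0.0059,0.039,0.0374,0,0,0,1],
    [0.0064,0.0425,0.0407,0,0,0,1],
    [0.0068,0.0452,0.0433,0,0,0,1],
  ],
)

```text
time_s: 15.9
eef_pos: [0.4673, 0.0111, 0.0093]
eef_rot: [[0.995, -0.076, -0.071], [-0.104, -0.727, -0.678], [-0.001, 0.682, -0.731]]
contact_force: [0.0, 1.2, 0.6]
width: -0.0001
grip_force: 0.7
```

```bash
cat >> h.py <<'E'
def flat():
    s=ctrl.sense();R=np.array(s['eef_rot']);print(s['time_s'],np.round(s['eef_pos'],4),'F',np.round(s['contact_force'],1),'lead',(np.array(s['eef_pos'])+R@[0,.0125,-.031]).round(4))
    p,d=optics.capture('scene');C=cloud('scene',d).reshape(-1,3);q=C[(abs(C[:,2]-.0525)<.0045)&(abs(C[:,0]-.462)<.058)&(C[:,1]<-.02)]
    f=np.array([.104,.9946]);w=np.array([.9946,-.104]);o=np.array([.5756,-.0147])
    xs=-(q[:,:2]-o)@f;q=q[xs<.142];r=cv2.minAreaRect(q[:,:2].astype(np.float32));b=cv2.boxPoints(r)
    xs=-(b-o)@f;ys=(b-o)@w;print('n',len(q),'corners x_s',xs.round(4),'y_s',ys.round(4),'angle',r[2],r[1])
E
python3 - <<'E'
from h import *
flat()
E
```

```text
15.9 [0.4673 0.0111 0.0093] F [0.  1.2 0.6] lead [0.4685 0.0231 0.0405]
n 1671 corners x_s [0.1428 0.1379 0.0134 0.0183] y_s [-0.1565 -0.0416 -0.0469 -0.1618] angle 86.49959564208984 (0.1246151328086853, 0.11500299721956253)
```

Emit:
arm_command(
  rows=[
    [0.0001,0.0009,0.0008,0,0,0,1],
    [0.0002,0.0018,0.0017,0,0,0,1],
    [0.0004,0.0027,0.0025,0,0,0,1],
    [0.0005,0.0036,0.0034,0,0,0,1],
    [0.0006,0.0045,0.0042,0,0,0,1],
    [0.0007,0.0054,0.005,0,0,0,1],
    [0.0008,0.0063,0.0059,0,0,0,1],
    [0.001,0.0073,0.0068,0,0,0,1],
    [0.001,0.0073,0.0068,0,0,0,1],
    [0.001,0.0073,0.0068,0,0,0,1],
  ],
)

```text
time_s: 16.78
eef_pos: [0.4672, 0.0034, 0.0093]
eef_rot: [[0.995, -0.076, -0.071], [-0.104, -0.727, -0.678], [-0.001, 0.682, -0.731]]
contact_force: [0.4, 0.3, 0.6]
width: 0.0001
grip_force: 0.1
```

```bash
python3 - <<'E'
import re
t=open('h.py').read()
t=t.replace("q=q[xs<.142]","ys=(q[:,:2]-o)@w;q=q[(xs<.139)&(ys<-.052)&(ys>-.17)]")
open('h.py','w').write(t)
E
python3 - <<'E'
from h import *
flat()
p,C=look('pics/t6.png')
E
```

```text
16.7833 [0.4672 0.0034 0.0093] F [0.4 0.3 0.6] lead [0.4684 0.0154 0.0405]
n 1725 corners x_s [0.139  0.1346 0.0154 0.0197] y_s [-0.1553 -0.0679 -0.0739 -0.1613] angle 86.9005126953125 (0.11935549974441528, 0.08749789744615555)
16.8333 [0.4672 0.0035 0.0093] F [-0.1  0.4  0.2]
```

View pics/t6.png

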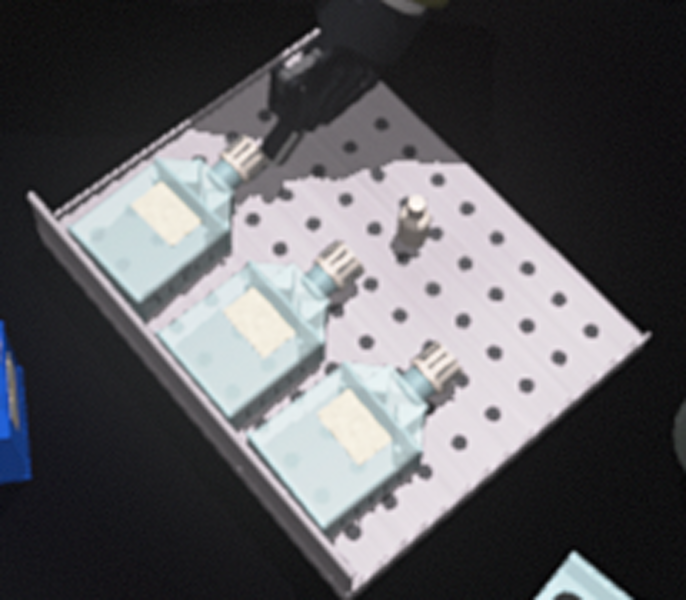

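Crop: the flask is nearly home, with its foot edge along (70,230)-(145,300) close to the upstand, and it has turned squarer (about 0.05 rad off). Creeping on.

Emit:
arm_command(
  rows=[
    [0.0001,0.0004,0.0004,0,0,0,1],
    [0.0002,0.0008,0.0008,0,0,0,1],
    [0.0003,0.0012,0.0012,0,0,0,1],
    [0.0004,0.0016,0.0016,0,0,0,1],
    [0.0005,0.002,0.002,0,0,0,1],
    [0.0006,0.0024,0.0023,0,0,0,1],
    [0.0007,0.0028,0.0027,0,0,0,1],
    [0.0008,0.0032,0.0031,0,0,0,1],
    [0.0009,0.0036,0.0034,0,0,0,1],
    [0.001,0.0036,0.0034,0,0,0,1],
  ],
)

```text
time_s: 17.72
eef_pos: [0.4676, -0.0005, 0.0093]
eef_rot: [[0.995, -0.076, -0.071], [-0.104, -0.727, -0.678], [-0.001, 0.682, -0.731]]
contact_force: [1.1, 0.0, 0.3]
width: 0.0
grip_force: 0.3
```

Run:
```python
from h import *
flat()
```

```text
17.7167 [ 0.4676 -0.0005  0.0093] F [1.1 0.  0.3] lead [0.4689 0.0114 0.0405]
n 1699 corners x_s [0.1416 0.1385 0.0161 0.0192] y_s [-0.1556 -0.0685 -0.0729 -0.16  ] angle 86.077392578125 (0.12250056117773056, 0.08717513084411621)
```

Emit:
arm_command(
  rows=[
    [0.0001,0.0003,0.0003,0,0,0,1],
    [0.0002,0.0006,0.0006,0,0,0,1],
    [0.0002,0.0009,0.0008,0,0,0,1],
    [0.0003,0.0012,0.0011,0,0,0,1],
    [0.0004,0.0014,0.0013,0,0,0,1],
    [0.0004,0.0016,0.0015,0,0,0,1],
    [0.0005,0.0018,0.0017,0,0,0,1],
    [0.0005,0.0018,0.0017,0,0,0,1],
    [0.0005,0.0018,0.0017,0,0,0,1],
    [0.0005,0.0018,0.0017,0,0,0,1],
  ],
)

```text
time_s: 18.6
eef_pos: [0.4678, -0.0025, 0.0093]
eef_rot: [[0.995, -0.076, -0.071], [-0.104, -0.727, -0.678], [-0.001, 0.682, -0.731]]
contact_force: [0.1, -0.4, -0.1]
width: 0.0003
grip_force: 0.2
```

Run:
```python
from h import *
flat()
p,d=optics.capture('scene');C=cloud('scene',d).reshape(-1,3)
f=np.array([.104,.9946]);w=np.array([.9946,-.104]);o=np.array([.5756,-.0147])
x=-(C[:,:2]-o)@f;y=(C[:,:2]-o)@w
# foot edge per strip: largest x_s with top-face height; also laid flasks for comparison
for a in np.arange(-.15,.16,.015):
    k=(abs(y-a)<.006)&(abs(C[:,2]-.053)<.003)&(x>0)&(x<.16);print(round(a,3),np.sort(x[k])[-8:].round(4))
```

```text
18.6 [ 0.4678 -0.0025  0.0093] F [ 0.1 -0.4 -0.1] lead [0.4691 0.0095 0.0405]
n 1658 corners x_s [0.1403 0.1381 0.0172 0.0194] y_s [-0.1568 -0.0692 -0.0723 -0.1599] angle 85.50960540771484 (0.12090906500816345, 0.08756410330533981)
-0.15 [0.135  0.1354 0.1368 0.1374 0.1383 0.1402 0.1483 0.1487]
-0.135 [0.1375 0.1376 0.1385 0.139  0.1393 0.1397 0.1481 0.1485]
-0.12 [0.1376 0.1377 0.1389 0.1394 0.14   0.14   0.1487 0.1488]
-0.105 [0.1367 0.1369 0.1378 0.138  0.1399 0.1401 0.1488 0.1492]
-0.09 [0.1369 0.1385 0.1386 0.1389 0.1392 0.1397 0.1484 0.1486]
-0.075 [0.1376 0.1381 0.1387 0.1393 0.1397 0.148  0.1481 0.1487]
-0.06 [0.1486 0.1487 0.1488 0.149  0.1491]
-0.045 [0.1335 0.135  0.1363 0.1366 0.1377 0.1485 0.1486 0.1489]
-0.03 [0.1371 0.1372 0.1373 0.1373 0.1384 0.1397 0.1482 0.1486]
-0.015 [0.1372 0.1379 0.1383 0.1392 0.1481 0.1482 0.1483 0.1488]
-0.0 [0.1368 0.1372 0.1373 0.1376 0.1382 0.1482 0.1486 0.1491]
0.015 [0.1378 0.1379 0.1382 0.1384 0.1388 0.1393 0.1485 0.1492]
0.03 [0.1374 0.1376 0.1378 0.1382 0.1382 0.1482 0.1489 0.1493]
0.045 [0.1351 0.1357 0.1359 0.1482 0.1482 0.1485 0.1488 0.1491]
0.06 [0.1348 0.1359 0.1363 0.1478 0.1481 0.1487 0.1488 0.149 ]
0.075 [0.1361 0.1364 0.1375 0.1481 0.1484 0.1488 0.1489 0.1493]
0.09 [0.1369 0.1375 0.1378 0.1482 0.1486 0.1486 0.1488 0.149 ]
0.105 [0.1366 0.1369 0.1373 0.1374 0.1382 0.1482 0.1489 0.149 ]
0.12 [0.1381 0.1381 0.1384 0.1388 0.1483 0.1483 0.1486 0.149 ]
0.135 [0.1364 0.1372 0.1374 0.1382 0.1385 0.1486 0.1488 0.149 ]
0.15 [0.1293 0.1304 0.1324 0.135  0.1359 0.1378 0.1483 0.1486]
```

Emit:
arm_command(
  rows=[
    [0.0001,0.0003,0.0003,0,0,0,1],
    [0.0002,0.0006,0.0006,0,0,0,1],
    [0.0002,0.0009,0.0008,0,0,0,1],
    [0.0003,0.0012,0.0011,0,0,0,1],
    [0.0004,0.0014,0.0013,0,0,0,1],
    [0.0004,0.0014,0.0013,0,0,0,1],
    [0.0004,0.0014,0.0013,0,0,0,1],
    [0.0004,0.0014,0.0013,0,0,0,1],
    [0.0004,0.0014,0.0013,0,0,0,1],
    [0.0004,0.0014,0.0013,0,0,0,1],
  ],
)

```text
time_s: 19.53
eef_pos: [0.4681, -0.0039, 0.0093]
eef_rot: [[0.995, -0.076, -0.071], [-0.104, -0.727, -0.678], [-0.0, 0.682, -0.731]]
contact_force: [1.5, 1.4, -0.5]
width: -0.0002
grip_force: 0.8
```

Run:
```python
from h import *
flat()
p,d=optics.capture('scene');C=cloud('scene',d).reshape(-1,3)
f=np.array([.104,.9946]);w=np.array([.9946,-.104]);o=np.array([.5756,-.0147])
x=-(C[:,:2]-o)@f;y=(C[:,:2]-o)@w
for a in(-.105,0,.105):
    k=(abs(y-a)<.01)&(C[:,2]>.045)&(C[:,2]<.066)&(x<.03)&(x>-.05);print('cap',a,np.percentile(x[k],[0,2,10]).round(4),k.sum())
    k=(abs(y-a)<.05)&(abs(C[:,2]-.053)<.003)&(x>.02)&(x<.138);q=C[k];r=cv2.minAreaRect(np.c_[x[k],y[k]].astype(np.float32));print(r)
```

```text
19.5333 [ 0.4681 -0.0039  0.0093] F [ 1.5  1.4 -0.5] lead [0.4693 0.008  0.0405]
n 1665 corners x_s [0.1433 0.1384 0.0153 0.0202] y_s [-0.1549 -0.067  -0.0738 -0.1618] angle 87.2054443359375 (0.1232924610376358, 0.08807088434696198)
cap -0.105 [-0.05   -0.0465 -0.036 ] 211
((0.0794706791639328, -0.11149381846189499), (0.08559642732143402, 0.11729248613119125), 89.40914916992188)
cap 0 [-0.015  -0.0138 -0.0104] 187
((0.079205222427845, 0.00021845847368240356), (0.086797796189785, 0.11699619144201279), 89.08277130126953)
cap 0.105 [-0.0153 -0.014  -0.0106] 198
((0.07989281415939331, 0.10490253567695618), (0.08661077171564102, 0.11524648219347), 89.36295318603516)
```

The flask is now square (89.4°, like its neighbours) and its cap end is level with theirs. I withdraw and verify.

Emit:
arm_command(
  rows=[
    [0,-0.002,-0.002,0,0,0,1],
    [0,-0.008,-0.008,0,0,0,1],
    [0,-0.018,-0.018,0,0,0,1],
    [0,-0.03,-0.035,0,0,0,1],
    [0,-0.03,-0.06,0,0,0,1],
    [0,-0.03,-0.1,0,0,0,1],
    [0,-0.03,-0.14,0,0,0,1],
    [0,-0.03,-0.18,0,0,0,1],
    [0,-0.03,-0.2,0,0,0,1],
    [0,-0.03,-0.2,0,0,0,1],
  ],
)

```text
time_s: 20.47
eef_pos: [0.4834, 0.1261, 0.1131]
eef_rot: [[0.995, -0.078, -0.065], [-0.101, -0.73, -0.676], [0.005, 0.679, -0.734]]
contact_force: [1.7, 0.6, -0.1]
width: -0.0002
grip_force: 0.0
```

Run:
```python
from h import *
flat()
p,d=optics.capture('scene');C=cloud('scene',d).reshape(-1,3)
f=np.array([.104,.9946]);w=np.array([.9946,-.104]);o=np.array([.5756,-.0147])
x=-(C[:,:2]-o)@f;y=(C[:,:2]-o)@w
for a in(-.105,0,.105):
    k=(abs(y-a)<.012)&(C[:,2]>.045)&(C[:,2]<.066)&(x<.03)&(x>-.05);print('cap',a,np.percentile(x[k],[0,2,10]).round(4),k.sum())
    k=(abs(y-a)<.05)&(abs(C[:,2]-.053)<.003)&(x>.02)&(x<.138);q=C[k];r=cv2.minAreaRect(np.c_[x[k],y[k]].astype(np.float32));A=np.c_[q[:,:2],np.ones(len(q))];print(r,np.linalg.lstsq(A,q[:,2],rcond=None)[0][:2].round(3))
```

```text
20.4667 [0.4834 0.1261 0.1131] F [ 1.7  0.6 -0.1] lead [0.4844 0.1379 0.1444]
n 1641 corners x_s [0.1425 0.1386 0.0164 0.0202] y_s [-0.1558 -0.0686 -0.074  -0.1612] angle 86.55695343017578 (0.12239498645067215, 0.0872345045208931)
cap -0.105 [-0.011  -0.0092 -0.0068] 126
((0.07899153232574463, -0.1122409775853157), (0.08512082695960999, 0.11790420860052109), 89.86727905273438) [-0.001  0.   ]
cap 0 [-0.0158 -0.0135 -0.0101] 209
((0.07902128994464874, 2.609938383102417e-05), (0.11775745451450348, 0.0864749550819397), 0.0964820459485054) [-0.005 -0.004]
cap 0.105 [-0.0161 -0.0141 -0.0106] 238
((0.08005352318286896, 0.10459910333156586), (0.08687058091163635, 0.11649776250123978), 88.68803405761719) [-0.002 -0.001]
```

Run:
```python
from h import *
d=np.median([optics.capture('scene')[1] for _ in range(3)],0);C=cloud('scene',d).reshape(-1,3)
f=np.array([.104,.9946]);w=np.array([.9946,-.104]);o=np.array([.5756,-.0147])
x=-(C[:,:2]-o)@f;y=(C[:,:2]-o)@w
for a in(-.112,0,.105):
    t=(abs(y-a)<.05)&(abs(C[:,2]-.053)<.0025)
    g=np.arange(.06,.135,.005);L=[np.percentile(y[t&(abs(x-v)<.004)],1) for v in g];U=[np.percentile(y[t&(abs(x-v)<.004)],99) for v in g]
    k=(abs(y-a)<.03)&(C[:,2]>.048)&(C[:,2]<.066)&(x<.012)&(x>-.03)
    print(a,'yaw L/U',np.polyfit(g,L,1).round(3),np.polyfit(g,U,1).round(3),'mid',np.mean(L+U).round(4),'cap y',y[k].mean().round(4),'x',np.percentile(x[k],5).round(4))
s=ctrl.sense();print(s['time_s'])
```

```text
-0.112 yaw L/U [ 0.039 -0.159] [ 0.028 -0.076] mid -0.114 cap y -0.115 x -0.0088
0 yaw L/U [ 0.014 -0.042] [0.003 0.041] mid 0.0002 cap y 0.0005 x -0.0128
0.105 yaw L/U [-0.034  0.067] [-0.005  0.146] mid 0.1046 cap y 0.1079 x -0.0135
20.7167
```

```bash
python3 -c "
from rig import ctrl
print(ctrl.hand_in())"
```

```text
the job is handed in; nothing more can be done
None
```

The job is handed in at about 21 s: the flask lies flat on its growth face, about 0.03 rad off square, with its foot against the upstand as far as the depth images can show. In the last measurements the two laid flasks were still in line with their places. One contact to note: as the flask came flat, the wrist read 17 N with the fingertip low beside the cap. I took that to be the tip pressing on the shelf, and the hand-in gave no verdict.

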